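Lock the tape winder's shaft with its cross pin

ROBOT

A 6-joint arm with a two-finger parallel gripper is mounted at the origin on a cart in front of the work surface, level with it; the furniture and walls round the work are solid. World frame = base frame: x ahead of the robot, y to its left, z up, the work surface at z = 0. Lengths are in m, angles in rad, forces in N, time in s.
With the tool pointing down it reaches from about 0.3 to 0.95 m from the base axis. Payload 3.1 kg.
Tool frame: the origin (TCP) lies midway between the tips of the shut fingers; the grasp point (between the pads) lies 19 mm behind it (bot.grip_depth is the distance from the TCP to the grasp point, in m); z points along the fingers, y is the line along which they close (so a half turn about z gives the same grasp; the last joint's range is limited). The gripper opens to 85 mm and grips with 20 to 120 N. Pads are 22 mm wide; open, the fingers measure 114 mm over their backs; the gripper's body (76 mm by 85 mm) begins 54 mm behind the grasp point. The pads swing forward as they close: fully open they stand 13 mm farther back than shut.
Start: joints at [-1.386, 0.308, 1.634, -0, 1.2, -0.07], TCP at [0.158, -0.605, 0.231] pointing down, gripper open.
Joint ranges: [-3.06, 3.06], [-0.79, 1.96], [0.05, 2.63], [-1.19, 4.34], [0.05, 2.64], [-2.94, 2.94]. Speed limits (rad/s): [2.79, 2.79, 3.14, 3.14, 3.14, 3.14].

INTERFACE

Orientations are given as a unit quaternion [w, x, y, z].
In Python, from plant import bot gives the robot as it stands.
- The arm moves only by the tool apply_moves, never from a script. Its argument "motion" is a list of rows, each a list of 4 numbers: the shift along the tool's x, y, z in m, then the turn about the tool's z in rad. A call has 1 to 5 rows; each row shifts and turns the commanded pose from where the row before left it, along the tool's axes as they then stand; what a row does not reach is not made up. A row lasts 1/12 s, in which the tool goes at most 41.7 mm and 7.16 degrees, less where a joint would pass 70% of its speed; a pose out of reach is approached as far as the arm can. A call is refused whole if a number of a shift passes 0.0417 or a number of a turn 0.125, either way. A call with a gripper value outside its range is refused whole. "jaw" is the opening, from 0 (shut) to 1 (fully open), set as the call begins (left out, the last holds). The fingers move at their own pace and stop on an object; "force" is the grip in N (left out, the last holds). Time passes only in rows, so rows that do not move let the fingers close. It gives the time, the measured TCP pose, the force, the opening and the grip force at its end, in the units of the state.
- bot.get_state(): the state, without advancing time (a new reading comes with each control period).
- bot.camera(name): name is "scene" or "top" or "wrist"; returns a dict with "img" (400x640x3 uint8, blue, green, red), "vertical_fov" (degrees; the focal length in pixels is half the picture's height over the tangent of half this angle, whatever the lens; pixels are square), "cx", "cy" (the principal point, pixels), "R" (3x3) and "t" (3): a world point X has camera coordinates R X + t. Camera axes: x right, y down, z forward; pixel columns grow to the right and rows downward; lengths in m; the calibration is good to about 2 mm. A picture is of the moment at which its call begins. There is no depth.
- bot.sign_off(): hands the job in; it is judged then, once.
The state is a dict: "time": time; "joint_pos": joint angles; "joint_vel": joint speeds; "tau": joint torques, N m; "tcp_pos": TCP position; "eef_rot": TCP orientation; "force": force on the tool from outside, world axes, zero at the start; "wrist_torque": the same for the moment, N m; "opening": opening from 0.0 (shut) to 1.0 (fully open); "grasp_force": force on a finger pad.
Only numpy, scipy, OpenCV 4.12 (cv2) and the standard library are available. Lean on these libraries where they do the work, as an engineer would, in place of code of your own. Each camera call takes 0.05 s, during which the arm holds its last target. There are 200 camera calls.

TASK

Lock the tape winder for the night: take the red-headed pin out of its parking block and stand it in the guide hole on top of the winder, resting on the shaft inside. Then turn the crank gently away from its starting side until you feel the pin drop into the shaft's hidden cross-hole and the crank come up firm against it: keep about 10 N on the handle for a moment to be sure it has caught, never over 20 N. Back off, and finally push the pin straight down through the shaft until its head sits flush on the guide. Let go and leave the other things on the bench where they are.

Things in the scene. Friction and masses are not known exactly. Their poses are not given: they have to be found in the camera images.
- winder: the fixed bench winder: dark base plate 150 x 170 x 8 mm, green bearing housing 64 x 60 mm, top 127 mm above the bench. Origin on the bench under the centre of the housing; z up, y along the shaft. The shaft axis runs along y, 60 mm above the bench; a brown tape spool (radius 46 mm) is on its -y end (y -48 to -82 mm), the crank on its +y end
- guide_mouth (a point): centre of the upper end of the vertical guide hole in the top of the green housing, 127 mm above the bench: 14 mm wide, chamfered, 40 mm deep. A pin let down into it comes to rest on the hidden shaft drum with its tip 43 mm below this point
- handle_mid (a point): middle of the crank's black handle, a freely spinning round bar 16 mm thick, 80 mm long, parallel to the shaft. It starts leaning to the winder's -x side, 0.5 to 0.75 rad from upright, and swings over the top to +x; the hole comes under the pin somewhere from 0.3 rad before upright to 0.55 rad past it. Turning takes about 1.3 N at the handle; it stays where it is left
- crank_arm (a joint): bending of the springy crank arm in rad, 0 when unloaded, positive when the handle is pushed towards the winder's +x against a blocked shaft: about 100 N at the handle per rad
- pin_block: fixed grey block 65 x 65 x 55 mm, origin at the centre of its underside; the pin is parked upright in its central hole, which is 14 mm wide and 45 mm deep
- pin_knob (a point): centre of the pin's red cylindrical head, 24 mm wide and 26 mm high (top and bottom 13 mm above and below this point). Below the head is a round steel shank 12 mm thick and 115 mm long with a pointed tip 5 mm wide at its end, 128 mm below this point. z points from the tip to the head; 120 g
- mist_5: bystander: white spray bottle, 54 mm wide, 201 mm tall, origin at its underside
- mist_6: bystander: white spray bottle, 54 mm wide, 201 mm tall, origin at its underside
- funnel: bystander: blue funnel standing on its rim, 120 mm wide, 114 mm tall, origin at its underside
- scoop_cup: bystander: white plastic cup, 66 mm wide, 89 mm tall, origin at its underside
- tape_mask: bystander: flat roll of masking tape, 100 mm wide, 25 mm tall, origin at its underside
- shaft_centre (a point): point of the shaft axis right under the guide hole, 60 mm above the bench, inside the housing. A hidden drum of radius 24 mm sits here on the shaft, with a cross-hole 14.5 mm wide straight through it. When the hole comes under the resting pin, the pin drops about 12 mm and, after up to 0.45 rad of further turning, blocks the shaft. Spring pads then hold it: 3 to 10 N pushes it on, 60 mm more, until its head lies on the guide
- crank_hub (a point): point of the shaft axis beside the handle's middle, 100 mm from the housing's centre along the winder's y, 60 mm above the bench; the handle swings about it at a radius of 120 mm

How it is judged:
By the outcome, as a careful person would: the job done as asked, in the order asked, and still so for the second after the job is handed in, with the robot touching nothing.
It also fails if it takes over 64 s, if anything falls off the work surface, if the arm or the gripper's body presses on something with over 40 N, if the wrist force passes 120 N, or if a joint passes its speed limit or range.

## Working session

There is one attempt and no reset: what is moved stays moved. The work goes in short steps, Python scripts to look and compute and a tool call to move; the robot and the scene stay as the last step left them, time stands still between calls to the robot, and variables do not carry over. Pictures are saved under pics/ and viewed, at most 10 in all, crops included, and the job is handed in when it is done.

Besides the shell and the picture viewer there is one more tool, called after ">>>" as name(argument=value, ...) on one line, values as JSON. apply_moves: Moves the arm, as the interface text tells. Its arguments: {"type":"object","properties":{"motion":{"type":"array","items":{"type":"array","items":{"type":"number"}}},"jaw":{"type":"number"},"force":{"type":"number"}},"required":["motion"]}

```bash
ls; mkdir -p pics; cat > h.py <<'E'
import numpy as np, cv2
from plant import bot
def K(c):
    f=c["img"].shape[0]/2/np.tan(np.radians(c["vertical_fov"])/2); return f
def proj(c,X):
    p=np.array(c["R"])@np.array(X)+np.array(c["t"]); f=K(c); return np.array([c["cx"]+f*p[0]/p[2],c["cy"]+f*p[1]/p[2]])
def ray(c,u,v):
    R=np.array(c["R"]);t=np.array(c["t"]);f=K(c)
    d=R.T@np.array([(u-c["cx"])/f,(v-c["cy"])/f,1.]);return -R.T@t,d/np.linalg.norm(d)
def onz(c,u,v,z):
    o,d=ray(c,u,v);return o+d*(z-o[2])/d[2]
def tri(r1,r2):
    (o1,d1),(o2,d2)=r1,r2
    s=np.linalg.lstsq(np.c_[d1,-d2],o2-o1,rcond=None)[0]
    a=o1+s[0]*d1;b=o2+s[1]*d2;return (a+b)/2,np.linalg.norm(a-b)
E
python3 - <<'E'
from h import *
for n in("scene","top"):
    c=bot.camera(n);cv2.imwrite(f"pics/{n}0.png",c["img"]);print(n,c["vertical_fov"],-np.array(c["R"]).T@c["t"],np.array(c["R"]).round(2).tolist())
s=bot.get_state();print(s)
E
```

```text
pics
scene 49.43305156692596 [ 0.87022332 -0.46453371  1.16442787] [[0.89, 0.45, 0.0], [0.4, -0.79, -0.46], [-0.21, 0.41, -0.89]]
top 51.32492920583893 [ 0.56629011 -0.0094231   1.42766329] [[0.01, -1.0, -0.02], [-1.0, -0.01, -0.07], [0.07, 0.02, -1.0]]
{'time': 0.1, 'joint_pos': array([-1.38568233e+00,  3.08933158e-01,  1.63508002e+00, -1.54610914e-05,
        1.19969840e+00, -6.96930413e-02]), 'joint_vel': array([ 7.77115334e-04, -9.75471714e-04, -4.14089975e-03, -9.68301669e-04,
       -9.80619915e-04, -5.03847155e-05]), 'tau': array([-6.94749760e-04, -4.16407049e+01, -2.77644575e+01, -1.30283493e-04,
        4.05339451e-03,  1.00664624e-05]), 'tcp_pos': array([ 0.15737036, -0.60408105,  0.23014254]), 'eef_rot': array([-1.05728280e-03,  9.91894229e-01,  1.27061856e-01, -6.82974863e-05]), 'force': array([-0.12753582, -0.18652664, -1.31098808]), 'wrist_torque': array([ 0.00810955,  0.01355471, -0.00838422]), 'grasp_force': 0.0, 'opening': 0.9998672753374658}
```

View pics/scene0.png

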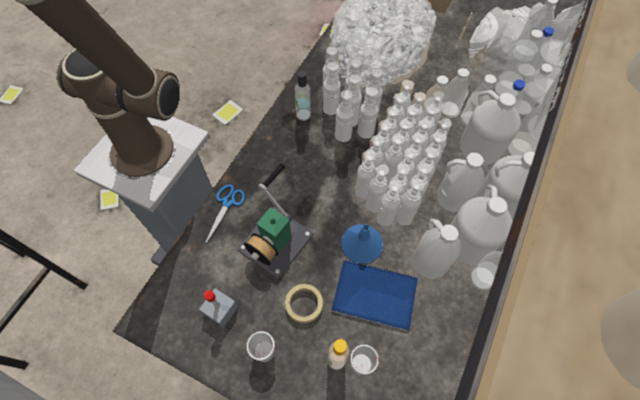

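View pics/top0.png

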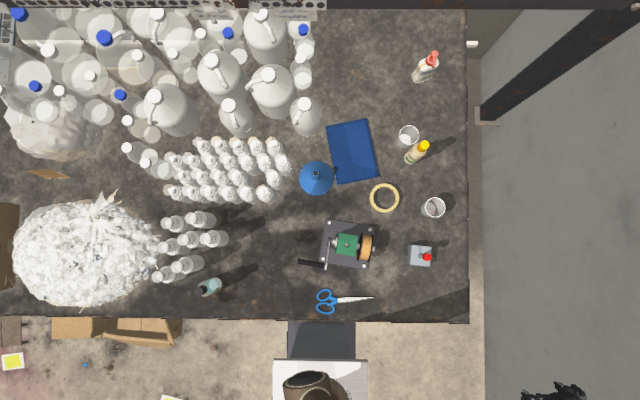

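The scene view shows the winder (green housing about (273,228)), pin head (209,296), crank handle (272,177). The top view shows the knob (427,257), green housing (346,244), handle (310,263); the spool is to world -y, so the winder's yaw is small.

```bash
cat >> h.py <<'E'
def hsvmask(im,lo,hi):
    return cv2.inRange(cv2.cvtColor(im,cv2.COLOR_BGR2HSV),np.array(lo),np.array(hi))
def blob(m,near,r=40):
    z=np.zeros_like(m);cv2.circle(z,near,r,255,-1);m=m&z
    n,l,s,ce=cv2.connectedComponentsWithStats(m)
    i=1+np.argmax(s[1:,4]);return ce[i],s[i],l==i
E
python3 - <<'E'
from h import *
cs={n:bot.camera(n) for n in("scene","top")}
P={}
for n,kp,gp,hp in(("scene",(209,297),(273,228),(272,177)),("top",(427,257),(346,244),(310,263))):
    im=cs[n]["img"]
    k=blob(hsvmask(im,(0,130,80),(8,255,255))|hsvmask(im,(172,130,80),(180,255,255)),kp,15)
    g=blob(hsvmask(im,(45,70,20),(90,255,255)),gp,35)
    h=blob(hsvmask(im,(0,0,0),(180,255,28)),hp,22)
    P[n]=(k[0],g[0],h[0])
    print(n,[ (x[0].round(1).tolist(),x[1].tolist()) for x in (k,g,h)])
    big=cv2.resize(im[gp[1]-70:gp[1]+50,gp[0]-60:gp[0]+60],None,fx=3.3,fy=3.3,interpolation=cv2.INTER_CUBIC)
    P[n+"b"]=big
cv2.imwrite("pics/z.png",np.hstack([P["sceneb"],P["topb"]]))
for i,nm in enumerate(("knob","green","handle")):
    print(nm,tri(ray(cs["scene"],*P["scene"][i]),ray(cs["top"],*P["top"][i])))
print("green top-view at .115",onz(cs["top"],*P["top"][1],.115))
E
```

```text
scene [([209.0, 295.3], [204, 290, 11, 12, 99]), ([274.8, 227.9], [257, 207, 34, 46, 908]), ([269.9, 180.8], [266, 177, 9, 9, 15])]Traceback (most recent call last):
  File "<stdin>", line 8, in <module>
  File "h.py", line 21, in blob
    i=1+np.argmax(s[1:,4]);return ce[i],s[i],l==i
        ~~~~~~~~~^^^^^^^^^
    return _wrapfunc(a, 'argmax', axis=axis, out=out, **kwds)
    return bound(*args, **kwds)
ValueError: attempt to get argmax of an empty sequence
```

```bash
python3 - <<'E'
from h import *
cs={n:bot.camera(n) for n in("scene","top")}
P={}
for n,kp,gp in(("scene",(209,297),(273,228)),("top",(427,257),(346,244))):
    im=cs[n]["img"]
    k=blob(hsvmask(im,(0,130,80),(8,255,255))|hsvmask(im,(172,130,80),(180,255,255)),kp,15)
    g=blob(hsvmask(im,(45,70,20),(90,255,255)),gp,35)
    P[n]=(k[0],g[0])
    print(n,[ (x[0].round(1).tolist(),x[1].tolist()) for x in (k,g)])
    P[n+"b"]=cv2.resize(im[gp[1]-70:gp[1]+50,gp[0]-60:gp[0]+60],None,fx=3.3,fy=3.3,interpolation=cv2.INTER_CUBIC)
cv2.imwrite("pics/z.png",np.hstack([P["sceneb"],P["topb"]]))
for i,nm in enumerate(("knob","green")):
    print(nm,tri(ray(cs["scene"],*P["scene"][i]),ray(cs["top"],*P["top"][i])))
print("green top-view at .115",onz(cs["top"],*P["top"][1],.115))
E
```

```text
scene [([209.0, 295.3], [204, 290, 11, 12, 99]), ([274.9, 228.0], [257, 207, 34, 46, 915])]
top [([427.0, 256.6], [423, 253, 9, 8, 56]), ([346.4, 243.9], [335, 233, 23, 23, 391])]
knob (array([ 0.50982141, -0.32573953,  0.14327599]), np.float64(0.0016727907448146602))
green (array([ 0.54511451, -0.08169046,  0.08565822]), np.float64(0.004940411740216597))
green top-view at .115 [ 0.54358562 -0.08148242  0.115     ]
```

View pics/z.png

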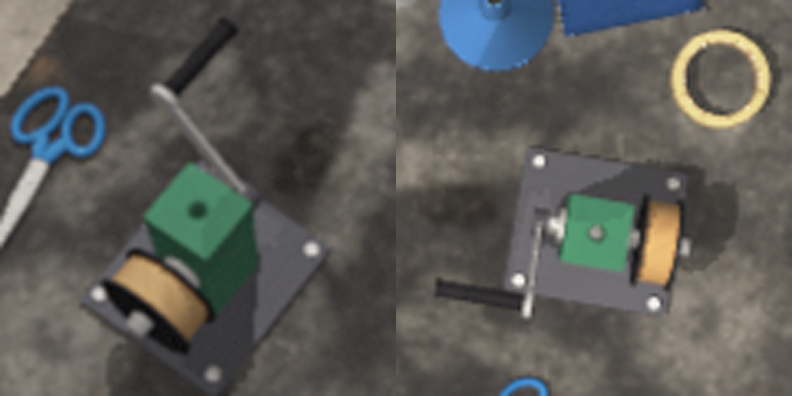

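The crop shows the guide hole at about scene (273.0,221.6) and top (346.6,244.6), with the handle ends and plate screws clear; winder yaw is about -0.17.

```bash
python3 - <<'E'
from h import *
cs={n:bot.camera(n) for n in("scene","top")}
S={"guide":((198,210),(596,233)),"hfar":((230,25),(437,288)),"hnear":((170,92),(522,302)),"scr":((312,249),(539,160)),"scr2":((98,294),(654,303)),"scr3":((213,374),(673,184))}
Q={}
for k,(a,b) in S.items():
    a=np.array(a)/3.3+(213,158);b=(np.array(b)-(396,0))/3.3+(286,174)
    Q[k],e=tri(ray(cs["scene"],*a),ray(cs["top"],*b));print(k,Q[k].round(4),round(e,4))
    if k=="guide":print(onz(cs["scene"],*a,.127),onz(cs["top"],*b,.127))
s1,s3=[onz(cs["top"],*((np.array(S[k][1])-(396,0))/3.3+(286,174)),.01) for k in("scr","scr3")]
d=s1-s3;print("yaw",np.arctan2(-d[0],d[1]));d=Q["hfar"]-Q["hnear"];print(np.arctan2(-d[0],d[1]),np.linalg.norm(d))
E
```

```text
guide [ 0.5432 -0.0807  0.1224] 0.0039
[ 0.54625835 -0.08133632  0.127     ] [ 0.541687   -0.08153484  0.127     ]
hfar [0.492  0.0677 0.1534] 0.0061
hnear [ 0.4802 -0.011   0.1545] 0.0055
scr [ 0.6156 -0.0273  0.01  ] 0.0046
scr2 [ 0.4702 -0.1471  0.0084] 0.0032
scr3 [ 0.593  -0.1656  0.0069] 0.005
yaw -0.16357432539886094
-0.14874015628709378 0.07956966796125442
```

>>> apply_moves(motion=[[0.0343,-0.0151,-0.004,0],[0.0343,-0.0151,-0.004,0],[0.0343,-0.0151,-0.004,0],[0.0343,-0.0151,-0.004,0],[0.0343,-0.0151,-0.004,0]])

```text
time: 0.82
tcp_pos: [0.3054, -0.4874, 0.2516]
eef_rot: [0.0, 0.992, 0.127, 0.0]
force: [0.4, -0.4, 0.1]
opening: 1.001
grasp_force: 0.0
```

>>> apply_moves(motion=[[0.0343,-0.0151,-0.002,0],[0.0343,-0.0151,-0.002,0],[0.0343,-0.0151,-0.002,0],[0.0343,-0.0151,0,0],[0.0343,-0.0151,0,0]])

```text
time: 1.23
tcp_pos: [0.4527, -0.371, 0.2578]
eef_rot: [0.0, 0.992, 0.127, 0.0]
force: [0.5, -0.2, 0.0]
opening: 0.999
grasp_force: 0.0
```

>>> apply_moves(motion=[[0.0343,-0.0151,0,0],[0.0343,-0.0151,0,0],[0,0,0,0],[0,0,0,0]])

```text
time: 1.57
tcp_pos: [0.5115, -0.3242, 0.2572]
eef_rot: [0.0, 0.992, 0.129, -0.0]
force: [-0.2, 0.4, 0.2]
opening: 1.0
grasp_force: 0.0
```

```bash
cat >> h.py <<'E'
from scipy.spatial.transform import Rotation as Ro
def tool():
    s=bot.get_state();q=s["eef_rot"];R=Ro.from_quat([q[1],q[2],q[3],q[0]]).as_matrix();return s,np.array(s["tcp_pos"]),R
def redm(im): return hsvmask(im,(0,130,60),(8,255,255))|hsvmask(im,(172,130,60),(180,255,255))
E
python3 - <<'E'
from h import *
c=bot.camera("wrist");cv2.imwrite("pics/w1.png",c["img"])
s,p,R=tool();print(s["time"],p,R.round(3).tolist(),s["force"])
print("cam",-np.array(c["R"]).T@c["t"],c["vertical_fov"]);print("knob proj",proj(c,[.51,-.326,.151]))
E
```

```text
1.6167 [ 0.51039929 -0.32520553  0.25713145] [[0.967, 0.254, -0.001], [0.254, -0.967, -0.0], [-0.001, 0.0, -1.0]] [-0.73487242 -0.58633448 -0.09379368]
cam [ 0.58233083 -0.30547053  0.39934498] 71.41409849841715
knob proj [321.56351662 201.0154019 ]
```

View pics/w1.png

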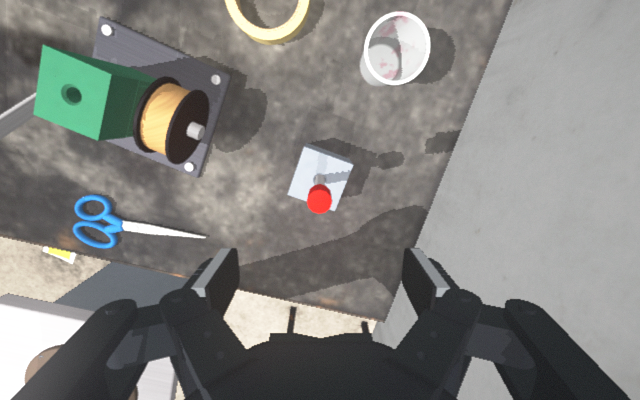

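The wrist view shows the knob at (319,199), as predicted, and the guide hole at (72,94).

```bash
python3 - <<'E'
from h import *
c=bot.camera("wrist");s,p,R=tool()
ce,st,m=blob(redm(c["img"]),(319,199),40);print(ce,st)
k=onz(c,*ce,.140);print("knob",k)
g=c["img"][80:110,55:90].astype(int).sum(2);ys,xs=np.where(g<g.min()+90);print(xs.mean()+55,ys.mean()+80,len(xs));print("guide",onz(c,xs.mean()+55,ys.mean()+80,.124),onz(c,72,94,.127))
print("tool shift",R.T@(k-p))
E
```

```text
[318.12190813 197.6360424 ] [306 183  25  30 566]
knob [ 0.50809116 -0.32383233  0.14      ]
71.79661016949153 93.40677966101696 177
guide [ 0.54287598 -0.07907691  0.124     ] [ 0.54281741 -0.08174012  0.127     ]
tool shift [-0.00093571 -0.00244046  0.11712382]
```

>>> apply_moves(motion=[[-0.001,-0.0015,0.033,0],[0,0,0.033,0],[0,0,0.033,0],[0,0,0.025,0],[0,0,0.01,0]])

```text
time: 2.08
tcp_pos: [0.5046, -0.3239, 0.1187]
eef_rot: [-0.003, 0.992, 0.126, -0.003]
force: [-0.8, -0.3, -0.9]
opening: 0.998
grasp_force: 0.0
```

>>> apply_moves(motion=[[0,0,0,0],[0,0,0,0],[0,0,0,0],[0,0,0,0],[0,0,0,0]], jaw=0.1, force=50)

```text
time: 2.5
tcp_pos: [0.51, -0.3256, 0.1255]
eef_rot: [0.001, 0.992, 0.127, 0.001]
force: [0.4, -0.2, 0.6]
opening: 0.299
grasp_force: 0.0
```

>>> apply_moves(motion=[[0,0,0,0],[0,0,0,0],[0,0,0,0],[0,0,0,0],[0,0,0,0]])

```text
time: 2.92
tcp_pos: [0.5102, -0.3253, 0.1255]
eef_rot: [0.001, 0.992, 0.127, 0.001]
force: [-0.5, 0.3, 6.0]
opening: 0.263
grasp_force: 48.9
```

>>> apply_moves(motion=[[0,0,-0.02,0],[0,0,-0.04,0],[0,0,-0.04,0],[0,0,-0.04,0],[0,0,-0.03,0]])

```text
time: 3.33
tcp_pos: [0.5095, -0.3249, 0.2969]
eef_rot: [0.001, 0.992, 0.127, 0.001]
force: [0.8, -0.1, -1.3]
opening: 0.264
grasp_force: 49.4
```

>>> apply_moves(motion=[[0.0132,-0.0326,0,0],[0.0132,-0.0326,0,0],[0.0132,-0.0326,0,0],[0.0132,-0.0326,0,0]])

```text
time: 3.67
tcp_pos: [0.5267, -0.1837, 0.2933]
eef_rot: [-0.0, 0.992, 0.127, 0.0]
force: [0.1, -0.1, -1.7]
opening: 0.257
grasp_force: 49.5
```

>>> apply_moves(motion=[[0.0134,-0.0326,0,0],[0.0134,-0.0326,0,0],[0.0134,-0.0326,0,0],[0,0,0,0],[0,0,0,0]])

```text
time: 4.08
tcp_pos: [0.541, -0.0783, 0.293]
eef_rot: [0.0, 0.992, 0.129, -0.0]
force: [-0.2, -0.4, -0.7]
opening: 0.261
grasp_force: 49.6
```

```bash
python3 - <<'E'
from h import *
c=bot.camera("wrist");s,p,R=tool();print(s["time"],p,s["opening"],s["force"],R[:,2])
a=c["img"][0:400,120:520]
c2=bot.camera("scene");b=cv2.resize(c2["img"][140:260,215:335],(400,400),interpolation=cv2.INTER_CUBIC)
cv2.imwrite("pics/w2.png",np.hstack([a,b]))
print("proj guide",proj(c,[.5425,-.081,.127]),"tip",proj(c,p+[0,0,-.107]))
E
```

```text
4.1333 [ 0.54103354 -0.07964929  0.29304261] 0.26440222471776686 [-0.59372014 -0.86305144 -1.15229451] [-5.73835869e-04 -7.26173862e-04 -9.99999572e-01]
proj guide [322.72562667 183.48282337] tip [321.48379985 199.13898209]
```

View pics/w2.png

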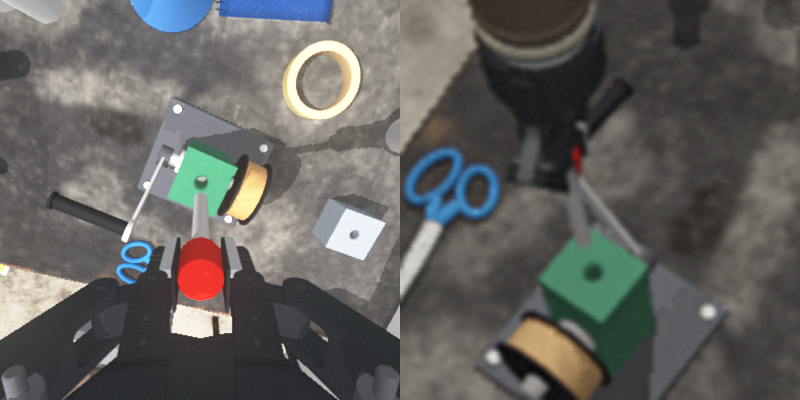

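The wrist half shows the hole at full-image (321,182) and the shank pointing just below it; the scene half shows the pin hanging upright. I measure the tip more finely.

```bash
python3 - <<'E'
from h import *
c=bot.camera("wrist");s,p,R=tool()
a=c["img"][165:255,280:360]
cv2.imwrite("pics/w3.png",cv2.resize(a,None,fx=6.5,fy=6.5,interpolation=cv2.INTER_CUBIC))
for du in[(321,182)]:
    g=onz(c,*du,.127);print("guide",g,"tool",R.T@(g-p))
for z in(.178,.2,.25,.279): print(z,proj(c,p+[0,0,z-p[2]]))
E
```

```text
guide [ 0.54365555 -0.08097908  0.127     ] tool [0.00261224 0.00048827 0.16610243]
0.178 [320.58261916 196.49077557]
0.2 [320.63392795 203.31509285]
0.25 [320.79105619 224.21390643]
0.279 [320.92258803 241.70827449]
```

View pics/w3.png

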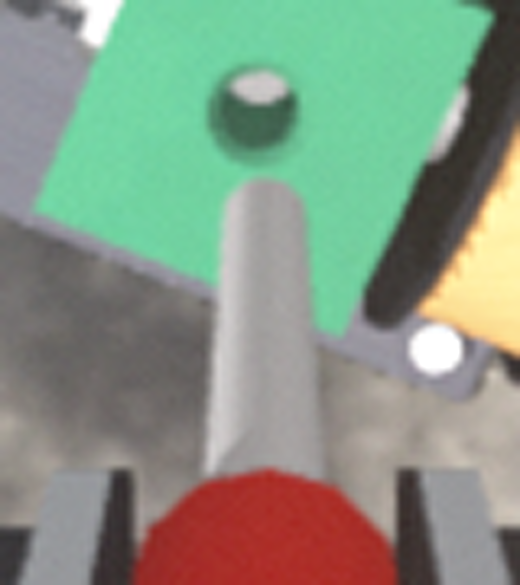

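>>> apply_moves(motion=[[0.002,-0.0018,0.01,0],[0,0,0.02,0],[0,0,0.01,0],[0,0,0,0],[0,0,0,0]])

```text
time: 4.65
tcp_pos: [0.5418, -0.0786, 0.2519]
eef_rot: [-0.0, 0.992, 0.126, -0.001]
force: [0.3, 0.3, -0.6]
opening: 0.263
grasp_force: 49.6
```

```bash
python3 - <<'E'
from h import *
c=bot.camera("wrist");s,p,R=tool();print(p)
a=c["img"][150:240,280:360]
cv2.imwrite("pics/w4.png",cv2.resize(a,None,fx=6.5,fy=6.5,interpolation=cv2.INTER_CUBIC))
im=c["img"];g=hsvmask(im,(45,70,20),(90,255,255));ce,st,m=blob(g,(300,180),120);print(st)
for z in(.127,p[2]-.1155,p[2]-.1155+.01): print(z,(proj(c,p+[0,0,z-p[2]])-(280,150))*6.5)
E
```

```text
[ 0.54269341 -0.07857647  0.25307506]
[ 282  142   81   89 3806]
0.127 [263.55174474 277.14041588]
0.13757506017051963 [263.55088765 296.04718003]
0.14757506017051963 [263.55001502 315.29692943]
```

View pics/w4.png

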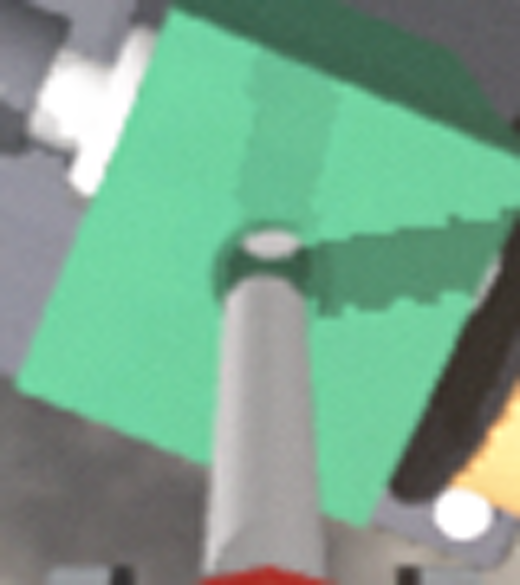

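The pin points at the hole's centre (crop (265,276)); lower it.

>>> apply_moves(motion=[[0,0,0.005,0],[0,0,0.005,0],[0,0,0.005,0],[0,0,0.005,0],[0,0,0,0]])

```text
time: 5.12
tcp_pos: [0.5422, -0.0781, 0.232]
eef_rot: [0.0, 0.992, 0.127, -0.001]
force: [0.0, -1.0, -2.0]
opening: 0.263
grasp_force: 49.6
```

>>> apply_moves(motion=[[0,0,0.005,0],[0,0,0.005,0],[0,0,0.005,0],[0,0,0,0]])

```text
time: 5.45
tcp_pos: [0.5423, -0.0781, 0.217]
eef_rot: [0.0, 0.992, 0.127, -0.001]
force: [2.0, -0.6, -1.5]
opening: 0.257
grasp_force: 49.6
```

>>> apply_moves(motion=[[0,0,0.004,0],[0,0,0.004,0],[0,0,0.004,0],[0,0,0,0]])

```text
time: 5.78
tcp_pos: [0.5425, -0.0782, 0.2053]
eef_rot: [0.0, 0.992, 0.127, -0.0]
force: [0.3, -0.2, -1.4]
opening: 0.266
grasp_force: 49.6
```

>>> apply_moves(motion=[[0,0,0,0],[0,0,0,0],[0,0,0,0],[0,0,0,0],[0,0,0,0]], jaw=1.0)

```text
time: 6.2
tcp_pos: [0.5429, -0.078, 0.2066]
eef_rot: [0.0, 0.992, 0.127, 0.0]
force: [-0.4, 0.0, -0.5]
opening: 0.95
grasp_force: 0.0
```

```bash
cat > k.py <<'E'
from h import *
def knob():
    cs={n:bot.camera(n) for n in("scene","top","wrist")};s,p,R=tool();print(s["time"],p.round(4),np.array(s["force"]).round(1))
    X=np.array([.5427,-.079,.2]);r={}
    for n,c in cs.items():
        try:
            q=proj(c,X);ce,st,m=blob(redm(c["img"]),tuple(int(v) for v in q),45);r[n]=ce;print(n,ce.round(1),st)
        except Exception as e: print(n,"none")
    if "wrist" in r and "scene" in r: print("tri ws",tri(ray(cs["wrist"],*r["wrist"]),ray(cs["scene"],*r["scene"])))
    if "top" in r and "scene" in r: print("tri ts",tri(ray(cs["top"],*r["top"]),ray(cs["scene"],*r["scene"])))
    return cs
E
python3 -c "
from k import *
knob()"
```

```text
6.35 [ 0.5428 -0.078   0.2064] [-0.4 -0.1  0.4]
scene [270.2 208.5] [268 204   5   9  28]
top none
wrist [324.1 265.5] [ 302  236   46   57 2074]
tri ws (array([ 0.54433711, -0.08259223,  0.21297354]), np.float64(0.010127369931927243))
```

The pin stands upright on the drum (knob z ≈ 0.212). Move to behind the handle.

>>> apply_moves(motion=[[0,0,-0.017,0],[0,0,-0.025,0],[0,0,-0.028,0.1]])

```text
time: 6.6
tcp_pos: [0.5414, -0.0777, 0.2753]
eef_rot: [-0.001, 0.997, 0.077, -0.002]
force: [0.3, 0.1, 0.2]
opening: 0.999
grasp_force: 0.0
```

>>> apply_moves(motion=[[0,0,0,0.1],[0,0,0,0.11],[0,0,0,0.105],[0,0,0,0]], jaw=0)

```text
time: 6.93
tcp_pos: [0.5428, -0.078, 0.2766]
eef_rot: [0.0, 0.997, -0.081, 0.0]
force: [0.4, 0.6, -0.3]
opening: 0.453
grasp_force: 0.0
```

>>> apply_moves(motion=[[-0.022,-0.021,0,0],[-0.022,-0.021,0,0],[-0.022,-0.021,0,0],[-0.022,-0.021,0,0],[-0.022,-0.021,0,0]])

```text
time: 7.35
tcp_pos: [0.4498, 0.044, 0.2761]
eef_rot: [-0.0, 0.997, -0.079, -0.0]
force: [0.5, -0.2, 0.3]
opening: 0.002
grasp_force: 0.0
```

```bash
python3 - <<'E'
from k import *
cs=knob();c=cs["wrist"];cv2.imwrite("pics/w5.png",c["img"])
s,p,R=tool();print(R[:,0],s["opening"])
G=np.array([.5427,-.0785,0])
h=G+.1*np.array([.159,.987,0])-.0744*np.array([.987,-.159,0])+[0,0,.154];print(h,R.T@(h-p),proj(c,h))
E
```

```text
7.5 [0.4498 0.0444 0.2762] [ 0.8 -0.1 -0.3]
scene [267.2 206.2] [262 200  11  13 105]
top [349.1 246.4] [345 243   9   8  59]
wrist [489.3  59.7] [ 461   37   57   45 1871]
tri ws (array([ 0.53940832, -0.08274584,  0.21231103]), np.float64(0.00028810902902714607))
tri ts (array([ 0.53905112, -0.08341721,  0.21293746]), np.float64(0.001703254531908778))
[ 9.88032322e-01 -1.54246979e-01  9.55705182e-06] 0.003710724645504453
[0.4851672 0.0320296 0.154    ] [0.03682019 0.00675976 0.12220878] [328.69944275 154.85151759]
```

View pics/w5.png

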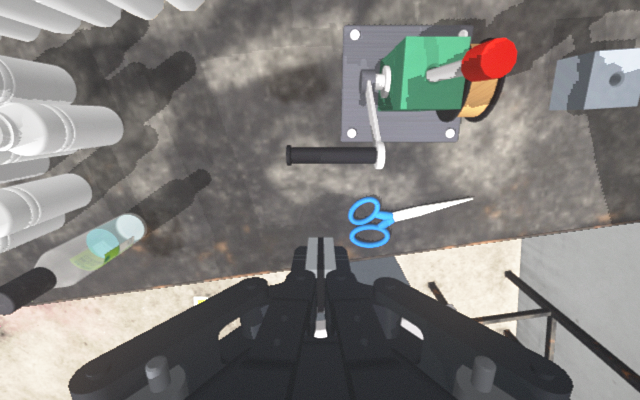

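Handle lies at (288–380,155) in the wrist view, parallel to the image rows, as predicted; the pin stands. Descend behind it.

>>> apply_moves(motion=[[0,0,0.037,0],[0,0,0.037,0],[0,0,0.037,0],[0,0,0.037,0],[0,0,0,0]])

```text
time: 7.92
tcp_pos: [0.4448, 0.0423, 0.1214]
eef_rot: [0.001, 0.997, -0.08, -0.008]
force: [-1.4, -0.8, -1.0]
opening: 0.002
grasp_force: 0.0
```

>>> apply_moves(motion=[[0.006,0,0,0],[0.006,0,0,0],[0.004,0,0,0],[0.003,0,0,0],[0,0,0,0]])

```text
time: 8.33
tcp_pos: [0.4718, 0.0399, 0.1303]
eef_rot: [-0.0, 0.997, -0.08, 0.002]
force: [-1.7, -1.5, -0.0]
opening: -0.002
grasp_force: 0.6
```

>>> apply_moves(motion=[[0.004,0,0,0],[0.004,0,0,0],[0.004,0,0,0],[0.004,0,0,0],[0,0,0,0]])

```text
time: 8.75
tcp_pos: [0.4867, 0.0375, 0.1287]
eef_rot: [-0.0, 0.997, -0.08, 0.001]
force: [-2.0, 0.3, 1.0]
opening: -0.0
grasp_force: 0.0
```

>>> apply_moves(motion=[[0.003,0,0,0],[0.003,0,0,0],[0.003,0,0,0],[0.003,0,0,0],[0.003,0,0,0]])

```text
time: 9.17
tcp_pos: [0.5007, 0.0352, 0.1282]
eef_rot: [-0.0, 0.997, -0.08, 0.0]
force: [-1.6, 0.1, 0.3]
opening: 0.002
grasp_force: 0.0
```

>>> apply_moves(motion=[[0.003,0,0,0],[0.003,0,0,0],[0.003,0,0,0]])

```text
time: 9.42
tcp_pos: [0.5095, 0.0337, 0.1282]
eef_rot: [0.0, 0.997, -0.08, 0.0]
force: [-1.5, 0.2, 1.0]
opening: -0.003
grasp_force: 0.0
```

>>> apply_moves(motion=[[0.003,0,0,0],[0.003,0,0,0],[0.003,0,0,0],[0.003,0,0,0],[0.003,0,0,0]])

```text
time: 9.83
tcp_pos: [0.5243, 0.0313, 0.1283]
eef_rot: [-0.0, 0.997, -0.08, 0.0]
force: [-1.9, 0.3, 1.1]
opening: -0.003
grasp_force: 0.0
```

```bash
python3 -c "
from k import *
knob()"
```

```text
9.9833 [0.5244 0.0313 0.1284] [-0.9  0.5  0.3]
scene [267.  205.1] [262 199  11  13 107]
top [348.3 247.1] [344 243   9   9  58]
wrist none
tri ts (array([ 0.53698914, -0.08111845,  0.21323707]), np.float64(0.0018884250957496853))
```

Not dropped yet (z ≈ 0.213). Continue.

>>> apply_moves(motion=[[0.003,0,0,0],[0.003,0,0,0],[0.003,0,0,0],[0.003,0,0,0],[0.002,0,0,0]])

```text
time: 10.4
tcp_pos: [0.5383, 0.0291, 0.1284]
eef_rot: [-0.0, 0.997, -0.08, 0.0]
force: [-1.0, 0.4, -0.4]
opening: 0.002
grasp_force: 0.0
```

```bash
python3 -c "
from k import *
knob()"
```

```text
10.55 [0.5382 0.0291 0.1283] [-0.3  0.2  0.3]
scene [267.1 205.2] [262 199  11  13 112]
top [348.2 246.8] [344 243   9   9  56]
wrist [636.9 299. ] [633 277   7  45 203]
tri ws (array([ 0.53501799, -0.0745587 ,  0.1942138 ]), np.float64(0.006869067665895715))
tri ts (array([ 0.53762939, -0.0810008 ,  0.21327441]), np.float64(0.0014628964911699788))
```

>>> apply_moves(motion=[[0.003,0,0,0],[0.003,0,0,0],[0.003,0,0,0],[0.003,0,0,0],[0.002,0,0,0]])

```text
time: 10.97
tcp_pos: [0.5521, 0.0268, 0.1283]
eef_rot: [-0.0, 0.997, -0.08, 0.0]
force: [-1.2, 0.8, 0.3]
opening: -0.003
grasp_force: 0.0
```

```bash
python3 -c "
from k import *
knob()"
```

```text
11.1167 [0.5519 0.0269 0.1283] [-0.1  0.3 -0.3]
scene [270.8 208.7] [266 203  10  13 103]
top [348.1 243.5] [344 240   9   8  58]
wrist [630.1 328.3] [616 298  24  60 952]
tri ws (array([ 0.54297789, -0.07635811,  0.19349483]), np.float64(0.0032943588977172402))
tri ts (array([ 0.5470263 , -0.08136014,  0.20270507]), np.float64(0.001493895853792782))
```

The pin has dropped (z 0.213 → 0.203). Continue until it comes up firm.

>>> apply_moves(motion=[[0.003,0,0,0],[0.003,0,0,0],[0.003,0,0,0],[0.002,0,0,0],[0,0,0,0]])

```text
time: 11.53
tcp_pos: [0.5632, 0.025, 0.1284]
eef_rot: [-0.0, 0.997, -0.08, 0.0]
force: [0.0, 0.6, 0.5]
opening: 0.001
grasp_force: 0.0
```

>>> apply_moves(motion=[[0.003,0,0,0],[0.003,0,0,0],[0.003,0,0,0],[0.003,0,0,0]])

```text
time: 11.87
tcp_pos: [0.5746, 0.0232, 0.1283]
eef_rot: [-0.0, 0.997, -0.08, -0.0]
force: [-1.6, -0.2, 0.3]
opening: 0.001
grasp_force: 0.0
```

>>> apply_moves(motion=[[0.003,0,0,0],[0.003,0,0,0],[0.003,0,0,0],[0.003,0,0,0]])

```text
time: 12.2
tcp_pos: [0.5848, 0.0215, 0.1275]
eef_rot: [-0.0, 0.997, -0.08, -0.002]
force: [-5.3, 1.5, -0.5]
opening: 0.002
grasp_force: 0.0
```

>>> apply_moves(motion=[[0.002,0,0,0],[0.002,0,0,0],[0.001,0,0,0],[0,0,0,0]])

```text
time: 12.53
tcp_pos: [0.5889, 0.0209, 0.1272]
eef_rot: [-0.0, 0.997, -0.08, -0.003]
force: [-7.2, 2.1, 1.6]
opening: -0.0
grasp_force: 0.0
```

>>> apply_moves(motion=[[0.002,0,0,0],[0.002,0,0,0],[0.001,0,0,0],[0,0,0,0],[0,0,0,0]])

```text
time: 12.95
tcp_pos: [0.5938, 0.0202, 0.1278]
eef_rot: [-0.0, 0.997, -0.08, -0.003]
force: [-7.6, 0.5, 3.3]
opening: 0.002
grasp_force: 0.0
```

```bash
cat > f.py <<'E'
from h import *
F=[]
for i in range(6):
    bot.camera("wrist");F.append(bot.get_state()["force"])
F=np.array(F);print(F.mean(0).round(2),F.std(0).round(2),np.dot(F.mean(0),[-.987,.159,0]).round(2),tool()[1])
E
python3 f.py
```

```text
[-7.67  1.79  3.21] [0.35 0.33 0.41] 7.85 [0.59390587 0.02011992 0.12796673]
```

>>> apply_moves(motion=[[0.0015,0,0,0],[0.001,0,0,0],[0,0,0,0],[0,0,0,0]])

```text
time: 13.58
tcp_pos: [0.5957, 0.0198, 0.1276]
eef_rot: [-0.0, 0.997, -0.08, -0.004]
force: [-8.6, 2.9, 3.1]
opening: -0.001
grasp_force: 0.0
```

```bash
python3 f.py
```

```text
[-8.38  1.78  3.34] [0.49 0.69 0.35] 8.56 [0.59564682 0.01983146 0.12764431]
```

>>> apply_moves(motion=[[0.0015,0,0,0],[0.001,0,0,0],[0,0,0,0],[0,0,0,0]])

```text
time: 14.22
tcp_pos: [0.5974, 0.0195, 0.1273]
eef_rot: [-0.0, 0.997, -0.08, -0.004]
force: [-10.0, 2.4, 3.4]
opening: 0.004
grasp_force: 0.0
```

```bash
python3 f.py; python3 -c "
from k import *
knob()"
```

```text
[-9.8   2.24  3.32] [0.37 0.53 0.19] 10.02 [0.59731772 0.01952693 0.12727822]
14.6667 [0.5973 0.0195 0.1273] [-9.   2.2  4.2]
scene [267.4 206.2] [262 200  11  13 110]
top [347.4 247.4] [344 244   8   8  54]
wrist none
tri ts (array([ 0.53587153, -0.07910424,  0.20298419]), np.float64(0.0020271644538388594))
```

>>> apply_moves(motion=[[0,0,0,0],[-0.003,0,0,0],[-0.004,0,0,0],[-0.004,0,0,0],[-0.004,0,0,0]])

```text
time: 15.08
tcp_pos: [0.5858, 0.0213, 0.1284]
eef_rot: [0.0, 0.997, -0.08, -0.0]
force: [-2.4, 0.9, 0.4]
opening: -0.002
grasp_force: 0.0
```

>>> apply_moves(motion=[[-0.005,0,0,0],[-0.006,0,0,0],[-0.008,0,0,0],[-0.01,0,0,0],[0,0,0,0]])

```text
time: 15.5
tcp_pos: [0.5556, 0.0262, 0.128]
eef_rot: [0.0, 0.997, -0.08, -0.001]
force: [-1.3, 0.5, -2.0]
opening: 0.0
grasp_force: 0.0
```

>>> apply_moves(motion=[[0,0,-0.03,0],[0,0,-0.035,0],[0,0,-0.035,0],[0,0,-0.035,0],[0,0,0,0]])

```text
time: 15.92
tcp_pos: [0.563, 0.0258, 0.2725]
eef_rot: [-0.0, 0.997, -0.08, 0.009]
force: [1.6, -0.3, 0.6]
opening: -0.001
grasp_force: 0.0
```

```bash
python3 -c "
from k import *
cs=knob()
c=cs['wrist'];s,p,R=tool()
ce,st,m=blob(redm(c['img']),(560,250),200);k=onz(c,*ce,.203);print(ce,st,k,'shift',R.T@(k-p))
k,e=tri(ray(c,*ce),ray(cs['scene'],*blob(redm(cs['scene']['img']),(267,208),20)[0]));print(k,e,R.T@(k-p))
cv2.imwrite('pics/w6.png',c['img'])
"
```

```text
16.0667 [0.5577 0.0259 0.2637] [ 0.1  0.2 -1.1]
scene [267.8 206.5] [263 201  10  13 107]
top [347.4 246.7] [344 243   8   8  53]
wrist [453.5 220.8] [ 433  202   42   39 1154]
tri ws (array([ 0.53692801, -0.07803792,  0.20040752]), np.float64(0.00026551827032486353))
tri ts (array([ 0.53760016, -0.07948549,  0.20321154]), np.float64(0.0010444695940953982))
[453.51386482 220.83795494] [ 433  202   42   39 1154] [ 0.53795296 -0.07689539  0.203     ] shift [-0.00323327  0.10467399  0.06072831]
[ 0.53692801 -0.07803792  0.20040752] 0.00026551827032486353 [-0.00406713  0.10596579  0.06331921]
```

View pics/w6.png

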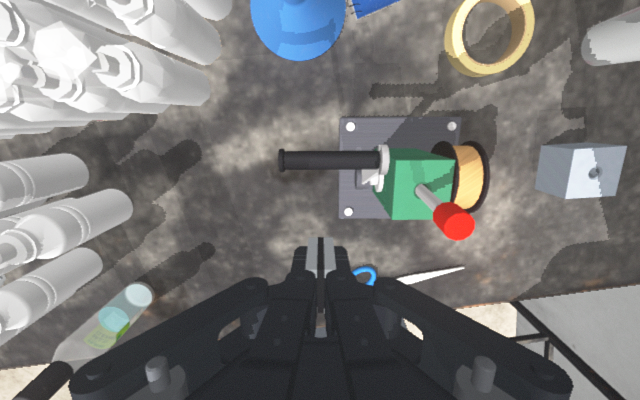

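The knob (453,221) leans slightly; the crank rests past upright. Move the shut fingertips over the head and press.

>>> apply_moves(motion=[[-0.002,0.035,0,0],[-0.002,0.035,0,0],[0,0.035,0,0],[0,0,0.02,0],[0,0,0.015,0]])

```text
time: 16.48
tcp_pos: [0.5356, -0.079, 0.226]
eef_rot: [-0.0, 0.997, -0.082, -0.001]
force: [-0.9, 0.7, -0.7]
opening: -0.003
grasp_force: 0.0
```

>>> apply_moves(motion=[[0,0,0.006,0],[0,0,0.005,0],[0,0,0.005,0],[0,0,0,0]])

```text
time: 16.82
tcp_pos: [0.5371, -0.0767, 0.2119]
eef_rot: [-0.0, 0.997, -0.08, 0.0]
force: [0.2, 0.5, -0.8]
opening: 0.001
grasp_force: 0.0
```

>>> apply_moves(motion=[[0,0,0.002,0],[0,0,0.002,0],[0,0,0.002,0],[0,0,0,0]])

```text
time: 17.15
tcp_pos: [0.5379, -0.0769, 0.2073]
eef_rot: [0.0, 0.997, -0.08, 0.001]
force: [0.3, -1.0, 3.3]
opening: 0.001
grasp_force: 1.4
```

```bash
python3 f.py; python3 -c "
from k import *
cs=knob()
a=cs['wrist']['img'][:,160:480];b=cv2.resize(cs['scene']['img'][150:250,220:320],(400,400),interpolation=cv2.INTER_CUBIC)
cv2.imwrite('pics/w7.png',np.hstack([a,b]))"
```

```text
[0.41 0.11 3.89] [0.32 0.55 0.59] -0.39 [ 0.53755842 -0.07710605  0.20703935]
17.6 [ 0.5374 -0.0772  0.2068] [ 0.8 -0.2  5.5]
scene [268.  210.8] [263 207  10   8  47]
top none
wrist [321.7 230.6] [302 217  40  30 683]
tri ws (array([ 0.53526682, -0.07780958,  0.17303351]), np.float64(0.0019111431578324707))
```

>>> apply_moves(motion=[[0,0,0.003,0],[0,0,0.003,0],[0,0,0.003,0],[0,0,0.003,0],[0,0,0,0]])

```text
time: 18.02
tcp_pos: [0.5377, -0.0773, 0.1947]
eef_rot: [0.0, 0.997, -0.08, 0.001]
force: [1.1, -0.3, 2.3]
opening: 0.002
grasp_force: 1.3
```

>>> apply_moves(motion=[[0,0,0.003,0],[0,0,0.003,0],[0,0,0.003,0],[0,0,0.003,0],[0,0,0,0]])

```text
time: 18.43
tcp_pos: [0.5356, -0.0768, 0.1809]
eef_rot: [-0.0, 0.997, -0.08, -0.001]
force: [-0.1, 0.4, -0.3]
opening: 0.0
grasp_force: 0.0
```

```bash
python3 f.py; python3 -c "
from k import *
cs=knob();c=cs['wrist'];s,p,R=tool()
ce=blob(redm(c['img']),(320,230),60)[0];print(R.T@(onz(c,*ce,p[2]-.013)-p))"
```

```text
[ 0.09  0.2  -0.01] [0.47 0.26 0.34] -0.06 [ 0.53603539 -0.07689747  0.18151728]
18.8833 [ 0.5366 -0.077   0.182 ] [ 0.3 -0.  -0.8]
scene [272.  215.7] [268 210   8  11  60]
top none
wrist [321.8 227.2] [302 212  41  35 992]
tri ws (array([ 0.54448369, -0.07946825,  0.16055629]), np.float64(0.003344593565404401))
[0.01151219 0.00095663 0.01299228]
```

>>> apply_moves(motion=[[0,0,-0.02,0],[0,0,-0.03,0],[0,0,-0.03,0],[-0.01,0,0,0],[0,0,0,0]])

```text
time: 19.3
tcp_pos: [0.5274, -0.0756, 0.2647]
eef_rot: [0.0, 0.997, -0.08, 0.002]
force: [-1.2, -0.1, -0.7]
opening: 0.003
grasp_force: 0.0
```

```bash
python3 -c "
from k import *
cs=knob();c=cs['wrist'];s,p,R=tool()
ce,st,m=blob(redm(c['img']),(320,200),90);k,e=tri(ray(c,*ce),ray(cs['scene'],*blob(redm(cs['scene']['img']),(271,214),20)[0]));print(ce,st,k,e,R.T@(k-p))
a=c['img'][60:360,170:470];a=cv2.resize(a,(400,400));b=cv2.resize(cs['scene']['img'][165:265,220:320],(400,400),interpolation=cv2.INTER_CUBIC)
cv2.imwrite('pics/w8.png',np.hstack([a,b]))"
```

```text
19.45 [ 0.5261 -0.0752  0.261 ] [ 0.6 -0.1  0.5]
scene [271.2 214.2] [267 209   9  12  89]
top none
wrist [321.3 183.1] [308 167  28  32 696]
tri ws (array([ 0.54339355, -0.07896468,  0.16456269]), np.float64(0.000489939013541776))
[321.29166667 183.13649425] [308 167  28  32 696] [ 0.54339355 -0.07896468  0.16456269] 0.000489939013541776 [0.01790925 0.00092122 0.09637955]
```

The pin is now upright at knob z ≈ 0.165; about 25 mm left. Centre over it and press on.

>>> apply_moves(motion=[[0.0175,0.001,0.01,0],[0,0,0.03,0],[0,0,0.03,0],[0,0,0.005,0],[0,0,0,0]])

```text
time: 19.87
tcp_pos: [0.5409, -0.0785, 0.1831]
eef_rot: [-0.001, 0.997, -0.08, -0.005]
force: [-0.3, 1.2, 0.7]
opening: 0.0
grasp_force: 0.0
```

>>> apply_moves(motion=[[0,0,0.004,0],[0,0,0.004,0],[0,0,0.004,0],[0,0,0.003,0],[0,0,0,0]])

```text
time: 20.28
tcp_pos: [0.5444, -0.0793, 0.1727]
eef_rot: [0.0, 0.997, -0.08, 0.001]
force: [-0.2, -0.1, -0.1]
opening: -0.001
grasp_force: 0.0
```

>>> apply_moves(motion=[[0,0,0.003,0],[0,0,0.003,0],[0,0,0.003,0],[0,0,0,0]])

```text
time: 20.62
tcp_pos: [0.5436, -0.0791, 0.1626]
eef_rot: [-0.0, 0.997, -0.08, -0.0]
force: [-0.3, 0.2, 0.4]
opening: 0.002
grasp_force: 0.0
```

```bash
python3 f.py; python3 -c "
from k import *
cs=knob();c=cs['wrist']
g=np.array([.5434,-.079,0])
for z in(.14,.15,.16,.165): print(z,proj(cs['scene'],g+[0,0,z]),proj(c,g+[0,0,z]))"
```

```text
[0.16 0.02 0.18] [0.57 0.35 0.34] -0.16 [ 0.54404721 -0.07922293  0.16321452]
21.0667 [ 0.5441 -0.0793  0.1633] [-0.4  1.  -0.3]
scene [272.6 220.4] [269 217   8   7  40]
top none
wrist none
0.14 [272.03606447 218.34745284] [319.95912026 236.51169672]
0.15 [271.67949661 216.67812651] [319.94554277 243.2445576 ]
0.16 [271.31727236 214.98231891] [319.93034504 250.78086697]
0.165 [271.13399685 214.12428693] [319.92204517 254.89663939]
```

>>> apply_moves(motion=[[0,0,0.003,0],[0,0,0.003,0],[0,0,0.002,0],[0,0,0,0]])

```text
time: 21.4
tcp_pos: [0.5437, -0.0792, 0.1547]
eef_rot: [-0.0, 0.997, -0.08, -0.0]
force: [-0.5, 1.1, -1.2]
opening: -0.002
grasp_force: 0.0
```

>>> apply_moves(motion=[[0,0,0.002,0],[0,0,0.002,0],[0,0,0,0],[0,0,0,0]])

```text
time: 21.73
tcp_pos: [0.544, -0.0793, 0.1531]
eef_rot: [0.0, 0.997, -0.08, -0.0]
force: [-4.4, 0.3, 10.5]
opening: -0.005
grasp_force: 5.3
```

Firm at TCP z = 0.153, exactly flush height. One slightly firmer press, then retreat and check.

>>> apply_moves(motion=[[0,0,0.001,0],[0,0,0.001,0],[0,0,0,0]])

```text
time: 21.98
tcp_pos: [0.544, -0.0793, 0.153]
eef_rot: [0.0, 0.997, -0.08, -0.001]
force: [-8.2, 1.7, 19.7]
opening: 0.004
grasp_force: 9.9
```

>>> apply_moves(motion=[[0,0,-0.004,0],[0,0,-0.01,0],[0,0,-0.03,0],[0,0,-0.04,0],[0,0,-0.03,0]])

```text
time: 22.4
tcp_pos: [0.5442, -0.0792, 0.2652]
eef_rot: [0.0, 0.997, -0.08, 0.0]
force: [0.8, 0.2, 1.0]
opening: -0.001
grasp_force: 0.0
```

>>> apply_moves(motion=[[-0.02,0,0,0],[-0.03,0,0,0],[-0.02,0,0,0],[0,0,0,0],[0,0,0,0]])

```text
time: 22.82
tcp_pos: [0.4745, -0.0679, 0.2634]
eef_rot: [0.0, 0.997, -0.08, 0.0]
force: [1.4, 0.6, 0.7]
opening: -0.002
grasp_force: 0.0
```

```bash
python3 -c "
from k import *
cs=knob();c=cs['wrist'];s,p,R=tool()
ce,st,m=blob(redm(c['img']),(320,150),90);k,e=tri(ray(c,*ce),ray(cs['scene'],*blob(redm(cs['scene']['img']),(272,218),20)[0]));print(ce,st,k,e)
a=cv2.resize(c['img'][20:260,200:440],(400,400));b=cv2.resize(cs['scene']['img'][165:265,220:320],(400,400),interpolation=cv2.INTER_CUBIC)
cv2.imwrite('pics/w9.png',np.hstack([a,b]))"
```

```text
22.9667 [ 0.476  -0.0683  0.2635] [-0.4  0.5  0.2]
scene [272.2 219. ] [268 214   9  12  85]
top [346.9 243.8] [343 240   8   8  49]
wrist [320.2 121.3] [307 108  27  28 589]
tri ws (array([ 0.54427737, -0.07952796,  0.137884  ]), np.float64(0.00042410084199127424))
tri ts (array([ 0.54478958, -0.08121069,  0.1412952 ]), np.float64(0.0009753590105203386))
[320.19354839 121.34974533] [307 108  27  28 589] [ 0.54427737 -0.07952796  0.137884  ] 0.00042410084199127424
```

View pics/w9.png

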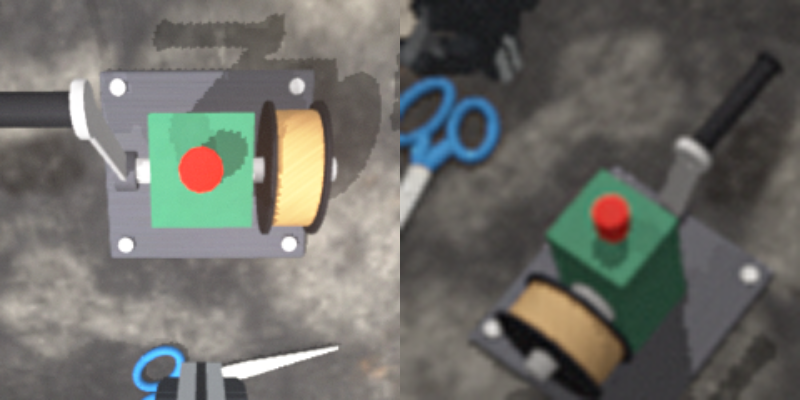

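The head (crop (201,170) and (611,216)) sits flush on the guide, with the knob centre at z ≈ 0.14. The crank is past upright and the robot is clear.

```bash
python3 -c "
from plant import bot
print(bot.sign_off())"
```

```text
the job is handed in; nothing more can be done
None
```

The winder is locked and the job is handed in: the pin dropped into the cross-hole, held against about 10 N on the crank, and is pushed down with its head flush on the guide, done in about 23 s without touching the bystanders.

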